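# Case a finish sample and present its label end up

## Task

Two walnut finish-sample slats stand on edge in the plywood rack; take the one with a small notch cut out of a top corner and slide it, notch at the top, fully home into the slot of the grey case that stands on the bench. Then pick the case up by its sides with the slat in it and hold it still, well clear of the bench (10 cm or more), sloping lengthwise by about 30 degrees so that the notched end, which is the sanded label end, is the higher one, its broad faces staying upright. Finish while still holding it so; leave the other slat in the rack and the things around where they are.

Things in the scene. Friction and masses are not known exactly. Their poses are not given: they have to be found in the camera images.
- slat_mid (a point): Centre (half-way up) of the notched walnut slat: 120 mm long (its x), 10 mm thick (its y), 60 mm tall (its z, up), 55 g nominal. The notch, 22 mm long and 18 mm deep, is cut out of the top corner at its +x end, which is the label end; so the top edge runs from x = -60 to +38 mm. At the start it stands on its long edge in one of the rack's slots, its top 68 mm above the bench, 36 mm of it showing above the rack. Either slot, notch at either end.
- plain_slat_mid (a point): Centre of the other walnut slat, same size and wood with no notch, standing in the rack's other slot. It stays there.
- rack: Fixed plywood block 150 x 140 x 32 mm with two parallel slots along its x, 80 mm apart (at y = +40 and -40 mm), 24 mm deep, each slot 123 x 13 mm. Origin at the centre of its underside, on the bench. Any yaw.
- case_mid (a point): Centre (20 mm above the underside) of the loose grey plastic case, 220 g: 140 mm long (its x), 26 thick (its y), 40 tall (its z, up), open on top. Slot centred, 126 x 12 mm, 34 deep (floor 6, walls 7); mouth bevelled all round, 4.5 mm wide, 9 deep. Ends alike: the slat goes in either way round; fully home, its centre is 16 mm above this point and 26 mm of it stands out of the case.
- screwdriver: Bystander: screwdriver lying on the bench, 190 mm long, about 30 mm high.
- sanding_block: Bystander: cork sanding block 90 x 50 x 30 mm; origin under its centre.
- tape_measure: Bystander: black tape measure 64 x 40 x 55 mm; origin under its centre.
- glue_bottle: Bystander: white glue bottle, 60 mm across, 170 mm tall; origin under its centre.
- finish_can: Bystander: steel can, 86 mm across, 110 mm tall; origin under its centre.
- offcut: Bystander: wood offcut 130 x 60 x 35 mm; origin under its centre.
- bar_clamp: Bystander: bar clamp lying flat, 260 mm long, 30 mm high; origin at the middle of its bar.

How it is judged (in metres and radians):
On the way:
1. the notched slat is fully home in the case, notch at the top, while the case stands on the bench (z of slat_mid in the frame of case_mid below 0.0195 m and horizontal distance between slat_mid and case_mid below 0.005 m and angle between the x axis of slat_mid and the x axis of case_mid, either way round below 0.06 rad and angle between slat_mid's own z axis and vertical below 0.12 rad and height (world z) of case_mid below 0.026 m and angle between case_mid's own z axis and vertical below 0.1 rad), for 0.2 s.
At the end, for the whole second after the job is handed in: Notched slat home in the case (within 4 mm); case held still in the fingers, its centre 110 mm or more above the bench, clear of the rack; notched end raised, slope 18 to 45 degrees, broad faces within 17 degrees of upright; plain slat still in the rack (z of slat_mid in the frame of case_mid between 0.012 and 0.02 m and distance between slat_mid and case_mid below 0.022 m and angle between the x axis of slat_mid and the x axis of case_mid, either way round below 0.08 rad and angle between slat_mid's own x axis and vertical between 0.78 and 1.25 rad and angle between slat_mid's own z axis and vertical below 0.9 rad and angle between slat_mid's own y axis and vertical between 1.27 and 1.87 rad and height (world z) of case_mid above 0.11 m and contact force between the fingers and case above 1 N and contact force between case and rack below 0.1 N and linear speed of case below 0.04 m/s and horizontal distance between plain_slat_mid and rack below 0.06 m and height (world z) of plain_slat_mid below 0.045 m); the arm keeps its last pose, push and grip.
It fails at once if the plain slat is taken or shifted by over 15 mm (distance of plain_slat_mid from where it was at the start of the episode above 0.015 m).
It fails at once if a bystander is moved by over 40 mm (distance of any of screwdriver, sanding_block, tape_measure, glue_bottle, finish_can, offcut, bar_clamp from where it was at the start of the episode above 0.04 m).
It also fails if it takes over 64 s, if anything falls off the work surface, if the arm or the gripper's body presses on something with over 40 N, if the wrist force passes 120 N, or if a joint passes its speed limit or range.

## Robot

A 6-joint arm with a two-finger parallel gripper is mounted at the origin on the work surface. World frame = base frame: x ahead of the robot, y to its left, z up, the work surface at z = 0. Lengths are in mm, angles in degrees, forces in N, time in s.
With the tool pointing down it reaches from about 350 to 850 mm from the base axis. Payload 8.1 kg.
Tool frame: the origin (TCP) lies between the finger pads; the fingertips stand 19 mm ahead of it and the grasp point (between the pads) is the TCP (nose_length is the distance from the TCP to the fingertips, in mm); y points along the fingers, x is the direction in which the jaws open and shut, and the axes are right-handed (so a half turn about y gives the same grasp; the last joint's range is limited). The gripper opens to 85 mm and grips with 20 to 120 N. Pads are 22 mm wide; open, the fingers measure 114 mm over their backs; the gripper's body (76 mm by 85 mm) begins 54 mm behind the grasp point. The pads swing forward as they close: fully open they stand 13 mm farther back than shut.
Start: joints at [-68.09, 7.471, 85.268, -0, 87.261, -4.893], TCP at [270.574, -535.532, 221.492] pointing down, gripper open.
Joint ranges: [-169.43, 169.43], [-51.17, 129.36], [1.28, 143.12], [-76.62, 256.62], [0, 156.53], [-152.29, 152.29]. Speed limits (degrees/s): [136.94, 136.94, 159.86, 180, 180, 180].

## Interface

Orientations are given as [roll, pitch, yaw] about the fixed x, y, z axes, in that order (R = Rz(yaw) Ry(pitch) Rx(roll)).
In Python, from bench import sense, snapshot, camera_info, hand_in, nose_length gives the robot as it stands.
- The arm moves only by the tool arm_command, never from a script. Its argument "commands" is a list of rows, each a list of 3 entries, a list of its own where there are three numbers: the opening in per cent of the stroke, from 0 (shut) to 100 (fully open), then the shift along the world's x, y, z in units of 30 mm (1.0 is 30 mm), then the turn, a rotation vector about the world's x, y, z in degrees. A call has 1 to 5 rows; each row shifts and turns the pose as measured when the row begins; what a row does not reach is not made up. A row lasts 1/12 s, in which the tool goes at most 41.7 mm and 7.16 degrees, less where a joint would pass 70% of its speed; a pose out of reach is approached as far as the arm can. A call is refused whole if a number of a shift passes 1 or a number of a turn 7.16, either way. A call with a gripper value outside its range is refused whole. The fingers move at their own pace and stop on an object; "force" is the grip in N (left out, the last holds). Time passes only in rows, so rows that do not move let the fingers close. It gives the time, the measured TCP pose, the force and the opening at its end, in the units of the state.
- sense(): the state, without advancing time (a new reading comes with each control period).
- snapshot(name): name is "scene" or "top" or "wrist"; returns the picture (400x640x3 uint8, blue, green, red); there is no depth.
- camera_info(name): a dict with "fx", "fy", "cx", "cy" (pixels), "rvec" (rotation vector, rad) and "tvec" (3), from world to camera coordinates, as OpenCV has them; the wrist camera has in their place "hand_eye" (4x4, takes a point from camera to tool coordinates, whose origin is the TCP and whose axes are the tool frame's). Camera axes: x right, y down, z forward; pixel columns grow to the right and rows downward; lengths in mm; the calibration is good to about 2 mm. A picture is of the moment at which its call begins: read the wrist's pose just before it. camera_info takes no time and is no camera call.
- hand_in(): hands the job in, once; it reports no verdict.
The state is a dict: "time": time; "joint_pos": joint angles; "qd": joint speeds; "joint_efforts": joint torques, N m; "tool_pos": TCP position; "tcp_rot": TCP orientation; "ft_force": force on the tool from outside, world axes, zero at the start; "wrist_torque": the same for the moment, N m; "finger_gap": finger opening in mm.
Only numpy, scipy, OpenCV 4.12 (cv2) and the standard library are available. Lean on these libraries where they do the work, as an engineer would, in place of code of your own. Each camera call takes 0.05 s, during which the arm holds its last target. There are 200 camera calls.

## Working session

There is one attempt and no reset: what is moved stays moved. The work goes in short steps, Python scripts to look and compute and a tool call to move; the robot and the scene stay as the last step left them, time stands still between calls to the robot, and variables do not carry over. Pictures are saved under pics/ and viewed, about 8 in all and at most 12, crops included, and the job is handed in when it is done.

Besides the shell and the picture viewer there is one more tool, called after "Emit:" as name(argument=value, ...), one argument or row to a line, values as JSON. arm_command: Moves the arm, as the interface text tells. Its arguments: {"type":"object","properties":{"commands":{"type":"array"},"force":{"type":"number"}},"required":["commands"]}

```bash
mkdir -p pics; ls
cat > h.py <<'E'
import numpy as np, cv2
from bench import *
from scipy.spatial.transform import Rotation as R
def cam(name,s=None):
    c=camera_info(name); K=np.array([[c['fx'],0,c['cx']],[0,c['fy'],c['cy']],[0,0,1]],float)
    if 'hand_eye' in c:
        s=s or sense(); H=np.array(c['hand_eye'],float)
        Rt=R.from_euler('xyz',s['tcp_rot'],degrees=True).as_matrix()
        Rc=Rt@H[:3,:3]; o=Rt@H[:3,3]+np.array(s['tool_pos'])
        return K,Rc,o
    Rm=cv2.Rodrigues(np.array(c['rvec'],float))[0]
    return K,Rm.T,-Rm.T@np.array(c['tvec'],float).ravel()
def ray(cm,px,z):
    K,Rc,o=cm; px=np.atleast_2d(np.array(px,float))
    d=(Rc@np.linalg.inv(K)@np.c_[px,np.ones(len(px))].T).T
    return o+d*((z-o[2])/d[:,2])[:,None]
def proj(cm,P):
    K,Rc,o=cm; q=(np.atleast_2d(P)-o)@Rc@K.T
    return q[:,:2]/q[:,2:]
E
python3 - <<'E'
from h import *
s=sense(); print(s, camera_info('wrist'))
for n in ('top','scene'):
    im=snapshot(n); cv2.imwrite(f'pics/{n}0.png',im)
    print(n,cam(n)[2],cam(n)[0][0,0])
E
```

```text
pics
{'time': 0.0, 'joint_pos': array([-6.80908345e+01,  7.51593683e+00,  8.53305071e+01,  2.11733643e-04,
        8.72619859e+01, -4.89264666e+00]), 'qd': array([-0.0782779 ,  0.10830073,  0.01162804, -0.02700884, -0.02516572,
        0.08727784]), 'joint_efforts': array([ 1.94902168e-03, -5.69389987e+01, -5.00555706e+01,  9.91979687e-05,
        1.42883405e-02, -3.12701775e-05]), 'tool_pos': array([ 270.35094023, -534.98933014,  220.42405177]), 'tcp_rot': array([-89.99054141,   0.10801667, -63.19818924]), 'ft_force': array([ 0.25184007, -0.46647884, -0.16956046]), 'wrist_torque': array([-0.04868991, -0.01808828, -0.01885206]), 'finger_gap': 85.18345908025407} {'fx': 281.5507819237918, 'fy': 281.5507819237918, 'cx': 321.5358861091065, 'cy': 201.05311460058257, 'hand_eye': array([[ 9.99999230e-01, -6.06832557e-04, -1.08201933e-03,
        -7.88405166e-01],
       [ 8.28098747e-04, -3.22914514e-01,  9.46427774e-01,
        -1.52588649e+02],
       [-9.23722934e-04, -9.46427941e-01, -3.22913763e-01,
         8.45702322e+01],
       [ 0.00000000e+00,  0.00000000e+00,  0.00000000e+00,
         1.00000000e+00]])}
top [ 213.49599162    8.28654586 1478.24866948] 442.0005578476952
scene [794.84754845 440.61147793 994.00438356] 382.95818498153625
```

View pics/top0.png

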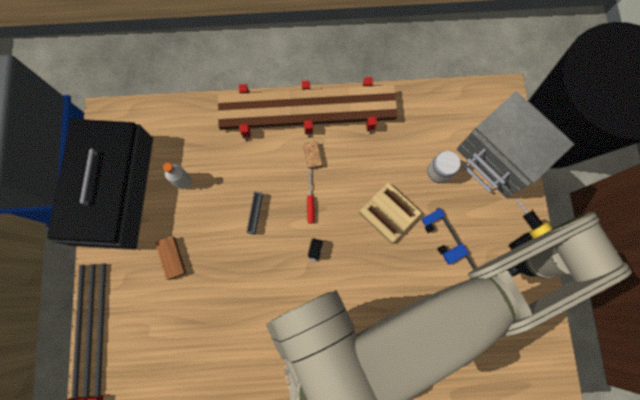

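View pics/scene0.png

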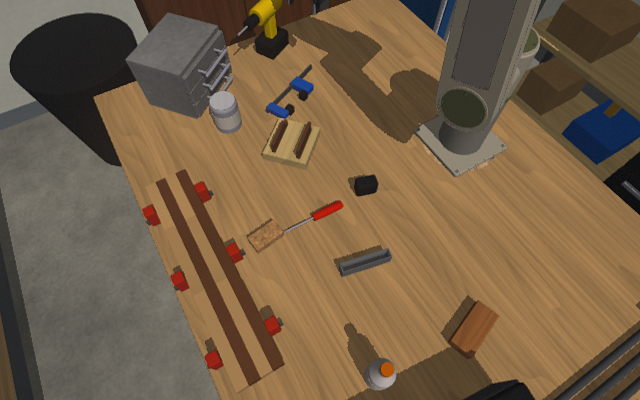

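Run:
```python
from h import *
t=cv2.imread('pics/top0.png'); s=cv2.imread('pics/scene0.png')
f=lambda i,x,y,w,h:cv2.resize(i[y:y+h,x:x+w],(400,300),interpolation=cv2.INTER_CUBIC)
cv2.imwrite('pics/c1.png',np.vstack([np.hstack([f(t,345,175,96,72),f(s,245,105,96,72)]),np.hstack([f(t,215,175,96,72),f(s,320,225,96,72)])]))
ct=cam('top'); print(ray(ct,[[391,212]],32),ray(ct,[[255,213]],40),ray(cam('scene'),[[291,143]],32),ray(cam('scene'),[[365,262]],30))
```

```text
[[ 478.06941779 -257.73022942   32.        ]] [[501.50933578 193.4946677   40.        ]] [[ 486.93518048 -241.79464288   32.        ]] [[508.01635848 202.15525203  30.        ]]
```

View pics/c1.png

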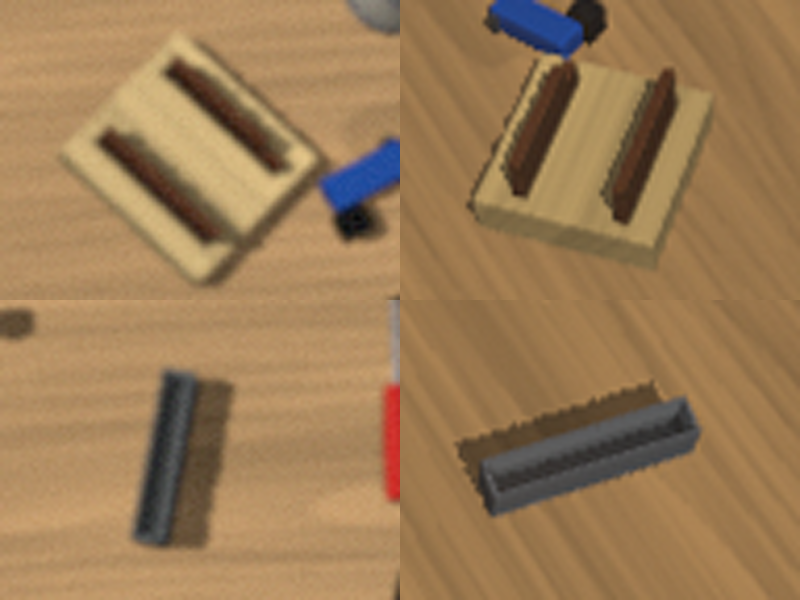

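Emit:
arm_command(
  commands=[
    [60,[0.75,1,0],[0,0,7]],
    [60,[0.75,1,0],[0,0,7]],
    [60,[0.75,1,0],[0,0,7]],
    [60,[0.75,1,0],[0,0,0]],
    [60,[0.75,1,0],[0,0,0]],
  ],
)

```text
time: 0.52
tool_pos: [379.4, -384.1, 216.7]
tcp_rot: [-90.1, 0.4, -41.8]
ft_force: [0.4, 0.5, 0.2]
finger_gap: 51.3
```

Emit:
arm_command(
  commands=[
    [50,[0.75,1,0],[0,0,0]],
    [50,[0.75,1,0],[0,0,0]],
    [50,[0.75,1,0],[0,0,0]],
    [50,[0.5,0.8,0],[0,0,0]],
    [50,[0,0,0],[0,0,0]],
  ],
)

```text
time: 0.93
tool_pos: [466.7, -257.5, 214.5]
tcp_rot: [-89.9, 0.6, -41.5]
ft_force: [-0.5, -0.5, 0.0]
finger_gap: 42.8
```

Run:
```python
from h import *
s=sense(); print(s['tool_pos'],s['tcp_rot'],s['time'])
im=snapshot('wrist'); cv2.imwrite('pics/w1.png',im); np.save('w1.npy',[s['tool_pos'],s['tcp_rot']])
t=cv2.imread('pics/top0.png'); ct=cam('top')
hsv=cv2.cvtColor(t,cv2.COLOR_BGR2HSV)
# case: grey low-sat
m=((hsv[...,1]<90)).astype(np.uint8); m[:,:235]=0;m[:,275:]=0;m[:180]=0;m[245:]=0
c=max(cv2.findContours(m,0,2)[0],key=cv2.contourArea); r=cv2.minAreaRect(c); print(r)
p=ray(ct,cv2.boxPoints(r),38); print(p.round(0), p.mean(0))
```

```text
[ 466.67081494 -257.48701571  214.53191043] [-89.92997061   0.58366936 -41.5404365 ] 0.9333
((254.19961547851562, 212.22213745117188), (9.796401977539062, 42.75455856323242), 10.491477966308594)
[[439. 227.  38.]
 [580. 197.  38.]
 [572. 165.  38.]
 [431. 196.  38.]] [505.46837134 196.16021565  38.        ]
```

View pics/w1.png

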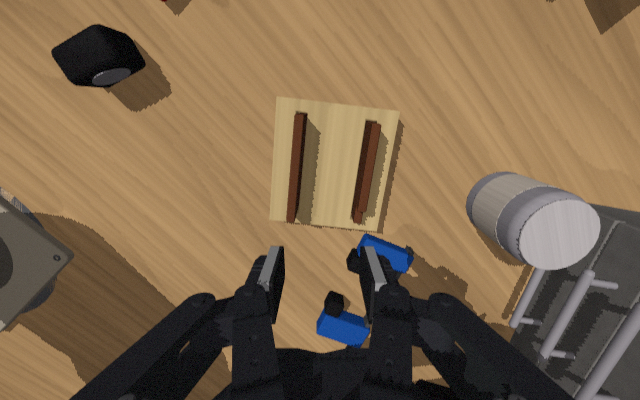

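Run:
```python
from h import *
im=cv2.imread('pics/w1.png')
a=np.load('w1.npy'); cm=cam('wrist',{'tool_pos':a[0],'tcp_rot':a[1]})
hsv=cv2.cvtColor(im,cv2.COLOR_BGR2HSV)
cv2.imwrite('pics/c2.png',cv2.resize(im[85:240,260:415],(775,600)[:1]*2 if 0 else (600,600),interpolation=cv2.INTER_CUBIC))
co=np.array([[277,97],[400,111],[380,233],[269,220]])
p=ray(cm,co,32); print(p.round(0),p.mean(0)); print(np.linalg.norm(p-np.roll(p,1,0),axis=1))
s0,s1=ray(cm,[[300,112],[291,222]],66),ray(cm,[[374,121],[357,222]],66); print(s0,s1)
```

```text
[[ 490. -153.   32.]
 [ 583. -256.   32.]
 [ 473. -361.   32.]
 [ 377. -252.   32.]] [ 481.02463265 -255.53576851   32.        ]
[149.9124963  139.38897325 152.13674726 145.11609912]
[[ 500.64301956 -182.99300198   66.        ]
 [ 409.7560487  -265.12376146   66.        ]] [[ 551.59742268 -240.00089413   66.        ]
 [ 467.19740869 -315.64228827   66.        ]]
```

View pics/c2.png

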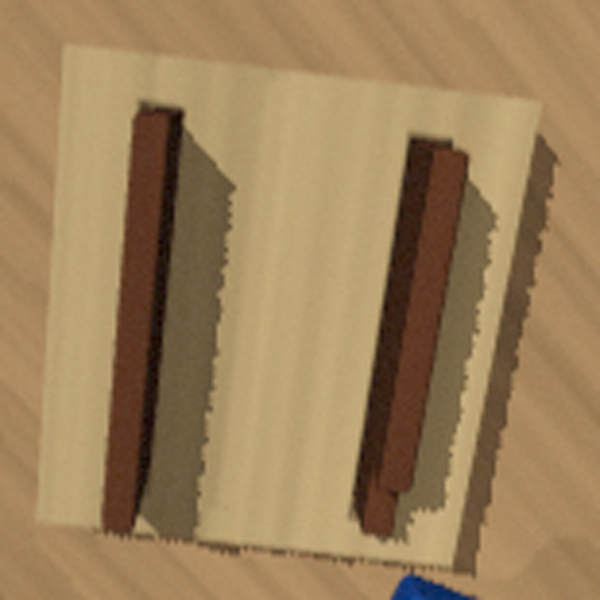

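Run:
```python
from h import *
a=np.load('w1.npy'); cm=cam('wrist',{'tool_pos':a[0],'tcp_rot':a[1]})
f=lambda x,y:[x*155/600+260,y*155/600+85]
p=ray(cm,[f(451,150),f(398,491)],68); d=p[0]-p[1]; L=np.linalg.norm(d); u=d/L
print(p,L,'ang',np.degrees(np.arctan2(u[1],u[0])),'mid',p[0]-60*u,'topmid',p.mean(0))
q=ray(cm,[f(157,110),f(118,532)],68); d=q[0]-q[1];print(np.linalg.norm(d),np.degrees(np.arctan2(d[1],d[0])),q.mean(0))
r=ray(cm,[f(65,45),f(541,100),f(452,570),f(38,523)],32); print(r)
for i in range(4): e=r[i]-r[i-1]; print(np.linalg.norm(e),np.degrees(np.arctan2(e[1],e[0])))
```

```text
[[ 551.65169995 -243.54122508   68.        ]
 [ 480.43940767 -309.51798298   68.        ]] 97.07792310236216 ang 42.81448649017403 mid [ 507.63821675 -284.31883288   68.        ] topmid [ 516.04555381 -276.52960403   68.        ]
120.99480925700523 41.51863891659731 [ 454.98765212 -224.55514165   68.        ]
[[ 489.79268908 -152.39406858   32.        ]
 [ 583.3538457  -255.64709933   32.        ]
 [ 470.96941048 -357.46469397   32.        ]
 [ 378.17354756 -253.0538668    32.        ]]
150.30378482024048 42.04460966316743
139.337282839473 -47.81918331942732
151.6478943384577 -137.8241794061886
139.68784130034112 131.62932062656608
```

Emit:
arm_command(
  commands=[
    [45,[0.7,-0.45,-0.5],[-0.4,-0.4,-3.3]],
    [45,[0.7,-0.45,-0.8],[0,0,-3.2]],
    [45,[0,0,-1],[0,0,0]],
    [45,[0,0,-1],[0,0,0]],
    [45,[0,0,0],[0,0,0]],
  ],
)

```text
time: 1.4
tool_pos: [508.5, -290.9, 114.0]
tcp_rot: [-90.1, -0.3, -48.3]
ft_force: [-2.8, 0.2, -1.0]
finger_gap: 38.3
```

Run:
```python
from h import *
s=sense(); print(s['tool_pos'],s['tcp_rot'],s['time'])
im=snapshot('wrist'); cv2.imwrite('pics/w2.png',im)
cm=cam('wrist',s)
P=[[552,-243.5,68],[480,-309.5,68],[508,-284.3,68]]
print(proj(cm,P), proj(cm,[s['tool_pos']]))
```

```text
[ 508.52796594 -290.92956115  113.96163992] [-90.10001703  -0.33740942 -48.29708967] 1.4
[[312.61585667 136.63427099]
 [315.69271052 260.67199832]
 [315.06676799 217.18140347]] [[322.56740927 251.78014638]]
```

View pics/w2.png

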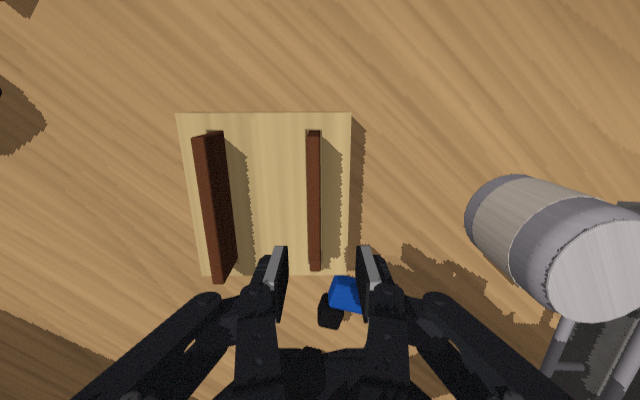

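Emit:
arm_command(
  commands=[
    [40,[0,0.22,-0.5],[0.2,0.2,0.2]],
    [40,[0,0,-0.5],[0,0,0]],
    [40,[0,0,-0.3],[0,0,0]],
    [40,[0,0,0],[0,0,0]],
  ],
)

```text
time: 1.78
tool_pos: [510.4, -288.8, 83.2]
tcp_rot: [-90.0, -0.6, -48.2]
ft_force: [-0.8, 0.3, -0.5]
finger_gap: 34.0
```

Emit:
arm_command(
  commands=[
    [40,[-0.12,0.2,-0.4],[0.4,0.4,0.2]],
    [40,[-0.05,0.12,-0.25],[0,0,0]],
    [40,[-0.03,0.1,-0.15],[0,0,0]],
    [40,[0,0,0],[0,0,0]],
  ],
)

```text
time: 2.12
tool_pos: [505.5, -276.8, 61.6]
tcp_rot: [-90.0, -0.3, -48.0]
ft_force: [-1.2, 0.7, -0.6]
finger_gap: 33.9
```

Emit:
arm_command(
  commands=[
    [40,[0.07,-0.25,0.1],[0.2,0.2,0]],
    [40,[0,0,0],[0,0,0]],
    [40,[0,0,0],[0,0,0]],
  ],
)

```text
time: 2.37
tool_pos: [508.1, -284.7, 65.6]
tcp_rot: [-90.0, -0.0, -48.0]
ft_force: [0.2, -0.2, 0.1]
finger_gap: 33.8
```

Run:
```python
from h import *
s=sense(); print(s['tool_pos'],s['tcp_rot'],s['time'],s['qd'])
```

```text
[ 508.13086966 -284.7310715    65.6055228 ] [-8.99916531e+01 -1.06185399e-02 -4.79751790e+01] 2.3667 [-0.63973121  0.26082639 -1.71373003 -0.37560564  0.28233995 -0.38752356]
```

Emit:
arm_command(
  commands=[
    [0,[0,0,-0.05],[0,0,0]],
    [0,[0,0,0],[0,0,0]],
    [0,[0,0,0],[0,0,0]],
    [0,[0,0,0],[0,0,0]],
    [0,[0,0,0],[0,0,0]],
  ],
  force=50,
)

```text
time: 2.78
tool_pos: [509.2, -286.0, 65.4]
tcp_rot: [-90.0, -0.2, -48.0]
ft_force: [0.1, 0.2, 0.7]
finger_gap: -0.1
```

Emit:
arm_command(
  commands=[
    [0,[0,0,0],[0,0,0]],
    [0,[0,0,0],[0,0,0]],
    [0,[0,0,0],[0,0,0]],
  ],
)

```text
time: 3.03
tool_pos: [509.2, -285.9, 65.4]
tcp_rot: [-90.0, -0.2, -48.0]
ft_force: [0.0, -0.0, -0.5]
finger_gap: 0.1
```

Run:
```python
from h import *
s=sense(); print(s['tool_pos'],s['tcp_rot'],s['time'],s['joint_pos'],s['finger_gap'])
im=snapshot('wrist')
sc=snapshot('scene')
cv2.imwrite('pics/w3.png',np.vstack([cv2.resize(im[100:300,180:480],(600,400)),cv2.resize(sc[110:177,245:345],(300,201),interpolation=cv2.INTER_CUBIC)[:200].repeat(2,1) if 0 else cv2.resize(sc[90:190,220:370],(600,400),interpolation=cv2.INTER_CUBIC)[:200]]))
```

```text
[ 509.16507445 -285.86360575   65.40286956] [-89.96075751  -0.15142494 -48.00700796] 3.0333 [-3.43432502e+01  1.21523343e+01  9.69062216e+01  2.50112412e-03
  7.07850347e+01  1.36628860e+01] 0.1467453215328423
```

View pics/w3.png

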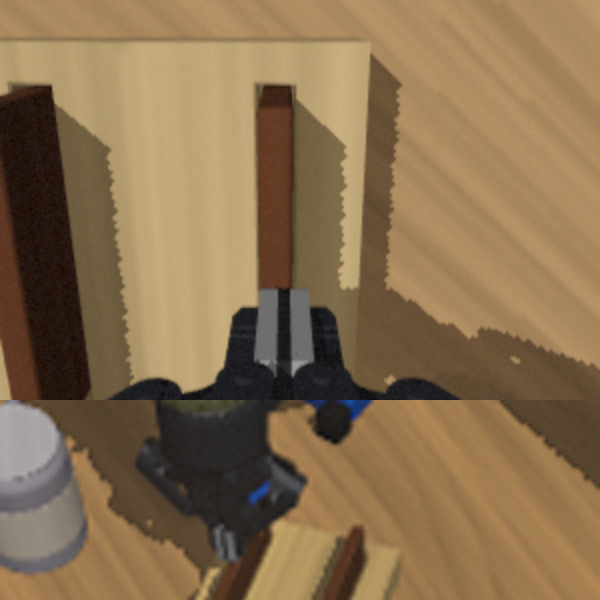

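Run:
```python
from h import *
s=sense(); print(nose_length if not callable(nose_length) else nose_length())
sc=cam('scene'); w=cam('wrist',s)
T=np.array(s['tool_pos']); u=np.array([np.cos(np.radians(42)),np.sin(np.radians(42)),0])
P=[T,T-[0,0,19],[508,-284.3,68],np.array([508,-284.3,68])+60*u,np.array([508,-284.3,68])-38*u]
for n,c in(('scene',sc),('wrist',w)):
    q=proj(c,P); print(n,q.round(0)); 
    print(((q-[220,90])*4+[0,400] if n=='scene' else (q-[180,100])*2).round(0))
```

```text
19.0
scene [[277. 129.]
 [278. 133.]
 [278. 129.]
 [271. 144.]
 [282. 120.]]
[[229. 558.]
 [231. 574.]
 [231. 556.]
 [203. 616.]
 [247. 520.]]
wrist [[323. 252.]
 [322. 238.]
 [319. 254.]
 [319. 154.]
 [320. 306.]]
[[285. 304.]
 [285. 276.]
 [279. 307.]
 [278. 108.]
 [279. 412.]]
```

Emit:
arm_command(
  commands=[
    [0,[0,0,-0.1],[0,0,0]],
    [0,[0,0,0],[0,0,0]],
    [0,[0,0,0],[0,0,0]],
  ],
)

```text
time: 3.38
tool_pos: [509.2, -285.8, 62.1]
tcp_rot: [-90.0, -0.2, -48.0]
ft_force: [-0.4, -0.4, -0.1]
finger_gap: 0.3
```

Emit:
arm_command(
  commands=[
    [0,[0,0,-0.1],[0,0,0]],
    [0,[0,0,0],[0,0,0]],
    [0,[0,0,0],[0,0,0]],
  ],
)

```text
time: 3.63
tool_pos: [509.0, -285.7, 58.5]
tcp_rot: [-90.0, -0.1, -48.0]
ft_force: [0.4, 0.1, 0.4]
finger_gap: -0.1
```

Emit:
arm_command(
  commands=[
    [0,[0,0,-0.1],[0,0,0]],
    [0,[0,0,0],[0,0,0]],
    [0,[0,0,0],[0,0,0]],
  ],
)

```text
time: 3.88
tool_pos: [512.0, -288.7, 60.3]
tcp_rot: [-89.9, -0.6, -48.0]
ft_force: [0.3, 0.3, -0.2]
finger_gap: -0.3
```

Emit:
arm_command(
  commands=[
    [0,[0,0,0.5],[0,0,0]],
    [40,[-0.1,0.1,0.2],[0.2,0.2,0]],
    [40,[0,0,0],[0,0,0]],
    [40,[0,0,0],[0,0,0]],
    [40,[0,0,0],[0,0,0]],
  ],
)

```text
time: 4.3
tool_pos: [508.0, -284.7, 80.5]
tcp_rot: [-89.9, -0.2, -48.0]
ft_force: [0.1, -0.1, -0.2]
finger_gap: 34.2
```

Run:
```python
from h import *
s=sense(); print(s['tool_pos'],s['tcp_rot'],s['time'],s['finger_gap'])
im=snapshot('wrist'); cv2.imwrite('pics/w4.png',im); w=cam('wrist',s)
hsv=cv2.cvtColor(im,cv2.COLOR_BGR2HSV)
for r in range(130,250,10):
    row=hsv[r]; m=(row[:,0]<14)&(row[:,1]>110)&(row[:,2]<140)&(row[:,2]>50)
    c=np.where(m)[0]; c=c[(c>270)&(c<370)]
    if len(c)>5:
        p=ray(w,[[c.mean(),r]],68)[0]; print(r,c.min(),c.max(),len(c),p.round(1), 'lat',round(float((p-s['tool_pos'])[:2]@[.669,-.743]),1))
```

```text
[ 508.01760045 -284.73712251   80.46045468] [-89.93897751  -0.21422931 -48.013747  ] 4.3 34.19685614083643
150 310 325 16 [ 550.6 -242.5   68. ] lat -2.9
160 310 325 16 [ 546.2 -246.4   68. ] lat -2.9
170 310 325 16 [ 541.8 -250.4   68. ] lat -2.9
180 310 324 15 [ 537.  -254.3   68. ] lat -3.3
190 310 325 16 [ 532.5 -258.7   68. ] lat -3.0
200 310 325 16 [ 527.6 -263.    68. ] lat -3.0
210 310 324 15 [ 522.5 -267.1   68. ] lat -3.4
220 310 365 17 [ 518.8 -273.2   68. ] lat -1.4
230 311 324 14 [ 512.5 -276.5   68. ] lat -3.2
240 311 324 14 [ 507.2 -281.2   68. ] lat -3.2
```

Emit:
arm_command(
  commands=[
    [40,[-0.07,0.08,-0.4],[0.1,0.1,0]],
    [40,[0,0,-0.4],[0,0,0]],
    [40,[0,0,-0.3],[0,0,0]],
    [40,[0,0,0],[0,0,0]],
    [40,[0,0,0],[0,0,0]],
  ],
)

```text
time: 4.77
tool_pos: [503.5, -280.6, 40.3]
tcp_rot: [-90.0, 0.2, -48.0]
ft_force: [-0.2, -0.1, -0.5]
finger_gap: 34.1
```

Emit:
arm_command(
  commands=[
    [40,[0.08,-0.06,-0.14],[0,0,0]],
    [40,[0,0,0],[0,0,0]],
    [40,[0,0,0],[0,0,0]],
  ],
)

```text
time: 5.02
tool_pos: [505.5, -282.1, 34.5]
tcp_rot: [-90.0, 0.3, -48.0]
ft_force: [0.0, 0.6, 0.0]
finger_gap: 34.3
```

Emit:
arm_command(
  commands=[
    [0,[0,0,0],[0,0,0]],
    [0,[0,0,0],[0,0,0]],
    [0,[0,0,0],[0,0,0]],
    [0,[0,0,0],[0,0,0]],
    [0,[0,0,0],[0,0,0]],
  ],
  force=60,
)

```text
time: 5.43
tool_pos: [506.6, -283.0, 36.0]
tcp_rot: [-90.0, 0.2, -48.0]
ft_force: [0.2, 1.0, -0.9]
finger_gap: 8.6
```

Emit:
arm_command(
  commands=[
    [0,[0,0,0],[0,0,0]],
    [0,[0,0,0],[0,0,0]],
  ],
)

```text
time: 5.6
tool_pos: [506.7, -283.0, 36.3]
tcp_rot: [-90.0, 0.2, -48.0]
ft_force: [1.0, 0.8, -1.0]
finger_gap: 8.8
```

Emit:
arm_command(
  commands=[
    [0,[0,0,0.5],[0,0,0]],
    [0,[0,0,0.8],[0,0,0]],
    [0,[0,0,0.9],[0,0,0]],
    [0,[0,0,0.9],[0,0,0]],
    [0,[0,0.5,0.5],[0,0,4]],
  ],
)

```text
time: 6.02
tool_pos: [503.7, -268.7, 142.5]
tcp_rot: [-90.2, 0.4, -44.2]
ft_force: [0.3, -1.0, 0.2]
finger_gap: 8.9
```

Emit:
arm_command(
  commands=[
    [0,[0,0.9,0.1],[0,0,7]],
    [0,[0,0.9,0],[0,0,7]],
    [0,[0,0.9,0],[0,0,7]],
    [0,[0,0.9,0],[0,0,7]],
    [0,[0,0.9,0],[0,0,7]],
  ],
)

```text
time: 6.43
tool_pos: [506.4, -134.3, 153.8]
tcp_rot: [-90.2, -0.3, -8.4]
ft_force: [0.5, 0.8, 0.3]
finger_gap: 9.0
```

Emit:
arm_command(
  commands=[
    [0,[0,0.9,0],[0,0,7]],
    [0,[0,0.9,0],[0,0,7]],
    [0,[0,0.9,0],[0,0,7]],
    [0,[0,0.9,0],[0,0,7]],
    [0,[0,0.9,0],[0,0,7]],
  ],
)

```text
time: 6.85
tool_pos: [505.3, 7.3, 154.8]
tcp_rot: [-90.3, -0.4, 27.4]
ft_force: [-1.0, -0.5, -1.0]
finger_gap: 8.6
```

Emit:
arm_command(
  commands=[
    [0,[0,0.9,0],[0,0,7]],
    [0,[0,0.9,0],[0,0,7]],
    [0,[0,0.9,0],[0,0,7]],
    [0,[0,0.9,0],[0,0,7]],
    [0,[0,0.9,0],[0,0,7]],
  ],
)

```text
time: 7.27
tool_pos: [503.9, 149.3, 155.5]
tcp_rot: [-90.3, -0.5, 63.2]
ft_force: [0.3, -0.1, -0.7]
finger_gap: 8.6
```

Emit:
arm_command(
  commands=[
    [0,[0,0.6,0],[0.1,0.1,7]],
    [0,[0,0.3,0],[0,0,6]],
    [0,[0,0,0],[0,0,0]],
    [0,[0,0,0],[0,0,0]],
  ],
)

```text
time: 7.6
tool_pos: [502.5, 183.5, 155.7]
tcp_rot: [-90.1, -0.6, 77.3]
ft_force: [0.1, 0.2, -1.0]
finger_gap: 8.9
```

Run:
```python
from h import *
s=sense(); print(s['tool_pos'],s['tcp_rot'],s['time'],s['finger_gap'],s['joint_pos'].round(1))
np.save('w5.npy',[s['tool_pos'],s['tcp_rot']])
im=snapshot('wrist'); sc=snapshot('scene'); cv2.imwrite('pics/s5.png',sc); cv2.imwrite('pics/w5.png',im)
cv2.imwrite('pics/v5.png',np.vstack([im[:,:],cv2.resize(sc[190:290,300:460],(640,400),interpolation=cv2.INTER_CUBIC)[:200]]))
```

```text
[502.48769135 183.53806141 155.68623855] [-90.14790771  -0.63159983  77.29383595] 7.6 8.895197927556035 [ 14.2  -0.7 100.8   0.5  79.6 -63.2]
```

View pics/v5.png

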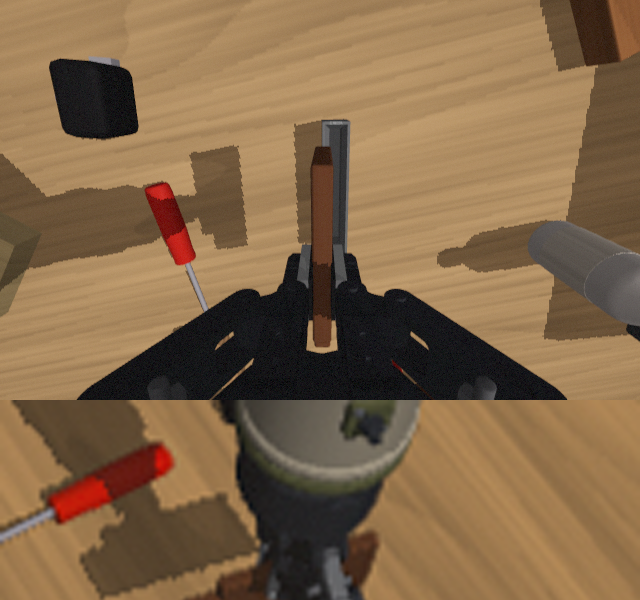

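Run:
```python
from h import *
a=np.load('w5.npy'); w=cam('wrist',{'tool_pos':a[0],'tcp_rot':a[1]}); T=a[0]
im=cv2.imread('pics/w5.png')
p=ray(w,[[322,164],[322,346]],187.5); print('slat',p, np.linalg.norm(p[0]-p[1]))
cv2.imwrite('pics/c5.png',cv2.resize(im[110:260,270:400],(520,600),interpolation=cv2.INTER_CUBIC))
for r in (124,130,150,180,210,235):print(r,[tuple(int(v) for v in im[r,c]) for c in range(320,354,2)])
```

```text
slat [[445.4544044  197.75656716 187.5       ]
 [544.34869792 175.41813803 187.5       ]] 101.38583090073047
124 [(65, 92, 117), (93, 93, 97), (110, 111, 113), (97, 96, 97), (94, 95, 97), (116, 118, 117), (104, 105, 103), (113, 111, 111), (111, 108, 111), (115, 111, 113), (99, 100, 100), (100, 102, 100), (88, 87, 87), (84, 80, 83), (112, 110, 111), (105, 131, 154), (102, 145, 179)]
130 [(62, 89, 113), (91, 94, 95), (106, 105, 107), (101, 98, 100), (103, 101, 101), (63, 64, 64), (67, 65, 67), (65, 65, 65), (66, 65, 61), (67, 68, 68), (44, 44, 44), (52, 52, 53), (51, 51, 49), (49, 47, 48), (113, 111, 114), (105, 135, 164), (102, 145, 180)]
150 [(15, 23, 41), (15, 25, 46), (16, 28, 48), (21, 33, 48), (26, 35, 53), (36, 43, 67), (65, 60, 64), (65, 63, 66), (69, 69, 69), (64, 61, 62), (44, 44, 43), (51, 46, 47), (52, 51, 51), (54, 52, 52), (112, 112, 111), (111, 154, 188), (109, 154, 189)]
180 [(46, 63, 103), (42, 64, 104), (44, 63, 105), (41, 64, 105), (37, 60, 102), (40, 59, 101), (48, 69, 109), (61, 61, 63), (59, 61, 63), (63, 62, 63), (44, 44, 46), (49, 49, 50), (50, 52, 47), (97, 95, 99), (108, 106, 106), (101, 143, 178), (103, 146, 178)]
210 [(41, 61, 103), (37, 59, 100), (40, 64, 102), (38, 62, 103), (37, 59, 102), (41, 63, 104), (37, 56, 91), (63, 61, 60), (61, 61, 61), (56, 58, 56), (46, 50, 50), (52, 52, 52), (51, 48, 49), (106, 107, 107), (92, 133, 165), (92, 133, 167), (98, 138, 170)]
235 [(43, 62, 101), (41, 61, 104), (36, 60, 101), (32, 58, 99), (36, 58, 101), (37, 61, 101), (50, 60, 75), (56, 57, 57), (67, 70, 67), (54, 54, 57), (53, 53, 52), (54, 52, 54), (48, 47, 49), (109, 110, 110), (104, 146, 182), (104, 148, 183), (105, 148, 182)]
```

View pics/c5.png

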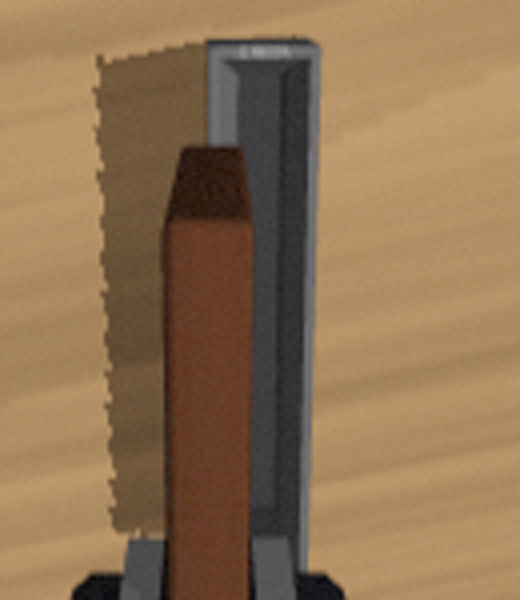

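Run:
```python
from h import *
a=np.load('w5.npy'); w=cam('wrist',{'tool_pos':a[0],'tcp_rot':a[1]}); T=a[0]
f=lambda x,y:[x/4+270,y/4+110]
p=ray(w,[f(206,44),f(320,46),f(303,560)],40); print(p)
A,B,C=p; u=C-B; print(np.linalg.norm(B-A)); u/=np.linalg.norm(u); print('ang',np.degrees(np.arctan2(u[1],u[0])))
n=np.array([-u[1],u[0],0])
print('case centre from end+right edge', B+70*u+13*n*np.sign((A-B)@n), 'end mid', (A+B)/2+70*u)
```

```text
[[436.17650334 201.43154451  40.        ]
 [442.40846446 226.87051392  40.        ]
 [571.91638154 197.35526857  40.        ]]
26.19119135176947
ang -12.8386007440827
case centre from end+right edge [507.76978521 198.6411365   40.        ] end mid [507.54247505 198.59665015  40.        ]
```

Emit:
arm_command(
  commands=[
    [0,[0.1,0.4,-0.5],[-0.6,0.1,0]],
    [0,[0.05,0.1,-0.7],[0,0,0]],
    [0,[0,0,-0.7],[0,0,0]],
    [0,[0,0,0],[0,0,0]],
    [0,[0,0,0],[0,0,0]],
  ],
)

```text
time: 8.12
tool_pos: [509.7, 193.3, 99.4]
tcp_rot: [-90.4, -0.0, 76.1]
ft_force: [0.0, -0.1, -0.2]
finger_gap: 8.7
```

Emit:
arm_command(
  commands=[
    [0,[-0.09,0.15,-0.1],[-0.1,0.4,1.1]],
    [0,[0,0,-0.2],[0,0,0]],
    [0,[0,0,0],[0,0,0]],
    [0,[0,0,0],[0,0,0]],
  ],
)

```text
time: 8.45
tool_pos: [508.5, 196.8, 93.1]
tcp_rot: [-90.2, 0.1, 77.0]
ft_force: [-0.5, 0.5, 0.6]
finger_gap: 8.5
```

Run:
```python
from h import *
s=sense(); print(s['tool_pos'],s['tcp_rot'],s['time'],s['finger_gap'])
im=snapshot('wrist'); cv2.imwrite('pics/w6.png',im[90:290,230:430].repeat(3,0).repeat(3,1)); np.save('w6.npy',[s['tool_pos'],s['tcp_rot']])
```

```text
[508.52007763 196.77492576  93.1499499 ] [-9.02177377e+01  8.65553886e-02  7.69887668e+01] 8.45 8.493116513163542
```

View pics/w6.png

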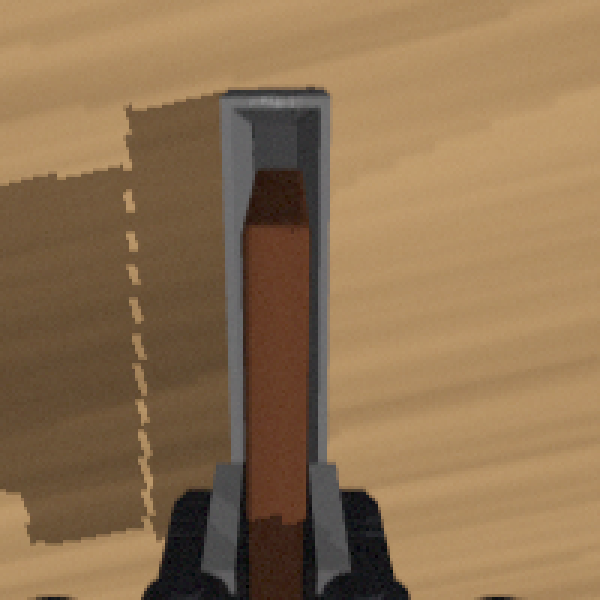

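Run:
```python
from h import *
a=np.load('w6.npy'); w=cam('wrist',{'tool_pos':a[0],'tcp_rot':a[1]}); T=a[0]
f=lambda x,y:[x/3+230,y/3+90]
yw=np.radians(a[1][2]); n=np.array([np.cos(yw),np.sin(yw),0]); t=np.array([np.sin(yw),-np.cos(yw),0])
for nm,px,z in(('slat bot end',(280,170),65),('slat top end',(276.5,226),125),('slat top near grip',(276.5,510),125),('case end',(275,97),40),('case low',(278.5,455),40)):
    p=ray(w,[f(*px)],z)[0]; print(nm,p.round(1),'lat %.1f along %.1f'%((p-T)@n,(p-T)@t))
```

```text
slat bot end [452.9 212.3  65. ] lat 2.6 along -57.7
slat top end [452.2 211.6 125. ] lat 1.8 along -58.2
slat top near grip [497.8 201.1 125. ] lat 1.8 along -11.4
case end [439.6 214.3  40. ] lat 1.6 along -71.1
case low [531.  194.1  40. ] lat 2.5 along 22.5
```

Emit:
arm_command(
  commands=[
    [0,[-0.1,0.03,-0.2],[-0.1,0.2,0.5]],
    [0,[0,0,-0.2],[0,0,0]],
    [0,[0,0,0],[0,0,0]],
    [0,[0,0,0],[0,0,0]],
  ],
)

```text
time: 8.83
tool_pos: [506.1, 198.0, 81.4]
tcp_rot: [-90.2, 0.2, 77.5]
ft_force: [-0.3, -0.5, -0.2]
finger_gap: 8.9
```

Emit:
arm_command(
  commands=[
    [0,[-0.02,0,-0.25],[-0.1,0.2,0]],
    [0,[0,0,-0.25],[0,0,0]],
    [0,[0,0,-0.15],[0,0,0]],
    [0,[0,0,0],[0,0,0]],
  ],
)

```text
time: 9.17
tool_pos: [505.2, 198.1, 59.7]
tcp_rot: [-90.0, 0.3, 77.5]
ft_force: [-0.8, 0.1, -0.3]
finger_gap: 8.9
```

Emit:
arm_command(
  commands=[
    [0,[0,0,-0.2],[0,0,0]],
    [0,[0,0,0],[0,0,0]],
  ],
)

```text
time: 9.33
tool_pos: [504.8, 197.9, 52.4]
tcp_rot: [-89.9, 0.4, 77.5]
ft_force: [-0.1, 0.1, -1.0]
finger_gap: 8.4
```

Emit:
arm_command(
  commands=[
    [0,[0,0,-0.2],[0,0,0]],
    [0,[0,0,-0.1],[0,0,0]],
    [0,[0,0,0],[0,0,0]],
  ],
)

```text
time: 9.58
tool_pos: [504.8, 197.9, 42.4]
tcp_rot: [-89.9, 0.4, 77.5]
ft_force: [0.3, -0.6, -0.5]
finger_gap: 9.1
```

Emit:
arm_command(
  commands=[
    [0,[0,0,-0.15],[0,0,0]],
    [0,[0,0,0],[0,0,0]],
    [0,[0,0,0],[0,0,0]],
  ],
)

```text
time: 9.83
tool_pos: [504.9, 197.9, 37.4]
tcp_rot: [-89.9, 0.4, 77.5]
ft_force: [-0.6, 0.1, -0.1]
finger_gap: 8.5
```

Emit:
arm_command(
  commands=[
    [0,[0,0,-0.12],[0,0,0]],
    [0,[0,0,0],[0,0,0]],
    [0,[0,0,0],[0,0,0]],
  ],
)

```text
time: 10.08
tool_pos: [505.2, 198.0, 33.8]
tcp_rot: [-89.9, 0.4, 77.5]
ft_force: [-0.7, -0.7, 0.1]
finger_gap: 8.9
```

Emit:
arm_command(
  commands=[
    [0,[0,0,-0.12],[0,0,0]],
    [0,[0,0,-0.12],[0,0,0]],
  ],
)

```text
time: 10.25
tool_pos: [506.0, 199.2, 32.5]
tcp_rot: [-89.9, 0.3, 77.6]
ft_force: [-28.1, -9.0, 52.8]
finger_gap: 9.1
```

Emit:
arm_command(
  commands=[
    [0,[0,0,0],[0,0,0]],
    [10,[0,0,0],[0,0,0]],
    [40,[0,0,0],[0,0,0]],
    [60,[0,0,0.1],[0,0,0]],
    [60,[0,0,0.2],[0,0,0]],
  ],
)

```text
time: 10.67
tool_pos: [506.2, 199.3, 43.2]
tcp_rot: [-90.0, 0.3, 77.6]
ft_force: [-1.1, 0.5, 0.5]
finger_gap: 44.6
```

Emit:
arm_command(
  commands=[
    [60,[0,0,0.3],[0,0,0]],
    [60,[0,0,0.3],[0,0,0]],
    [60,[0,0,0],[0,0,0]],
    [60,[0,0,0],[0,0,0]],
  ],
)

```text
time: 11.0
tool_pos: [507.2, 199.6, 64.8]
tcp_rot: [-90.1, 0.2, 77.6]
ft_force: [-0.7, -1.0, 1.0]
finger_gap: 51.0
```

Run:
```python
from h import *
s=sense(); print(s['tool_pos'],s['tcp_rot'],s['time'],s['finger_gap'],s['ft_force'])
im=snapshot('wrist'); cv2.imwrite('pics/w7.png',im[80:360,180:460].repeat(2,0).repeat(2,1)); np.save('w7.npy',[s['tool_pos'],s['tcp_rot']])
```

```text
[507.21429336 199.57183633  64.79121689] [-90.07731046   0.20971004  77.5702995 ] 11.0 50.98396639477805 [-0.71987665 -0.95180816  0.96084534]
```

View pics/w7.png

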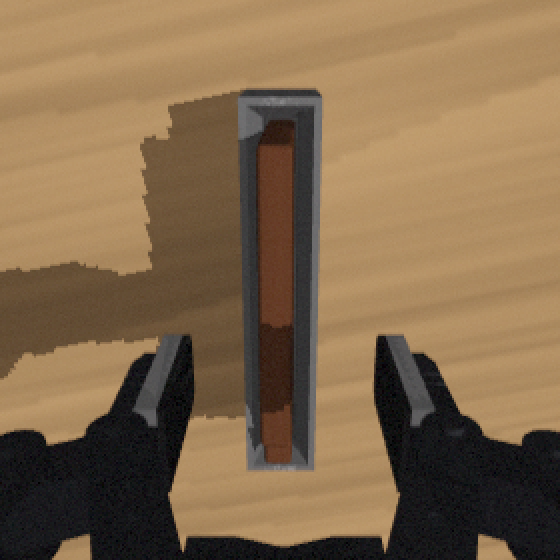

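Run:
```python
from h import *
a=np.load('w7.npy'); w=cam('wrist',{'tool_pos':a[0],'tcp_rot':a[1]}); T=a[0]
f=lambda x,y:[x/2+180,y/2+80]
yw=np.radians(a[1][2]); n=np.array([np.cos(yw),np.sin(yw),0]); t=np.array([np.sin(yw),-np.cos(yw),0])
L=lambda p:('lat %.1f along %.1f'%((p-T)@n,(p-T)@t))
for nm,px,z in(('case end',(281,100),40),('case far',(281,468),40),('slat end',(276,144),66),('slat notch end',(278,404),66),('slat notch end hi',(278,404),70),('slat low end bottom of notch',(279,462),48)):
    p=ray(w,[f(*px)],z)[0]; print(nm,p.round(1),L(p))
for z in (66,70):
    p=ray(w,[f(258,145),f(293,145)],z); print(z,np.linalg.norm(p[0]-p[1]))
```

```text
case end [440.7 215.1  40. ] lat 0.8 along -68.3
case far [575.6 185.   40. ] lat 0.5 along 69.9
slat end [449.5 211.9  66. ] lat -0.4 along -59.0
slat notch end [529.4 194.5  66. ] lat -0.2 along 22.7
slat notch end hi [526.6 195.2  70. ] lat -0.1 along 19.9
slat low end bottom of notch [566.  186.5  48. ] lat -0.1 along 60.3
66 9.38567337097805
70 9.137485514188317
```

Emit:
arm_command(
  commands=[
    [60,[0.02,0,-0.5],[0,0,0]],
    [60,[0,0,-0.5],[0,0,0]],
    [60,[0,0,-0.3],[0,0,0]],
    [60,[0,0,0],[0,0,0]],
    [60,[0,0,0],[0,0,0]],
  ],
)

```text
time: 11.47
tool_pos: [508.9, 199.9, 25.5]
tcp_rot: [-90.2, 0.1, 77.6]
ft_force: [0.1, -0.9, -0.2]
finger_gap: 51.1
```

Emit:
arm_command(
  commands=[
    [60,[0,0,-0.2],[0,0,0]],
    [60,[0,0,-0.15],[0,0,0]],
    [60,[0,0,0],[0,0,0]],
    [60,[0,0,0],[0,0,0]],
  ],
)

```text
time: 11.8
tool_pos: [509.4, 200.1, 15.0]
tcp_rot: [-90.3, 0.1, 77.6]
ft_force: [-0.0, 0.6, 0.4]
finger_gap: 51.3
```

Emit:
arm_command(
  commands=[
    [60,[-0.05,0,-0.2],[0,0.3,0]],
    [60,[0,0,-0.15],[0,0,0]],
    [60,[0,0,0],[0,0,0]],
    [60,[0,0,0],[0,0,0]],
  ],
)

```text
time: 12.13
tool_pos: [508.4, 200.3, 4.3]
tcp_rot: [-90.0, 0.1, 77.6]
ft_force: [0.3, -0.0, 0.4]
finger_gap: 51.2
```

Emit:
arm_command(
  commands=[
    [60,[0,0,-0.15],[0,0,0]],
    [60,[0,0,0],[0,0,0]],
    [45,[0,0,0],[0,0,0]],
    [20,[0,0,0],[0,0,0]],
    [0,[0,0,0],[0,0,0]],
  ],
  force=80,
)

```text
time: 12.55
tool_pos: [508.7, 200.2, -0.4]
tcp_rot: [-90.0, 0.1, 77.6]
ft_force: [0.6, 0.4, -1.8]
finger_gap: 24.9
```

Emit:
arm_command(
  commands=[
    [0,[0,0,0],[0,0,0]],
    [0,[0,0,0],[0,0,0]],
    [0,[0,0,0],[0,0,0]],
    [0,[0,0,0],[0,0,0]],
  ],
)

```text
time: 12.88
tool_pos: [508.6, 200.2, -0.4]
tcp_rot: [-90.0, 0.1, 77.6]
ft_force: [1.1, 0.0, -1.2]
finger_gap: 24.6
```

Emit:
arm_command(
  commands=[
    [0,[0,0,0.3],[0,0,0]],
    [0,[0,0,0.6],[0,0,0]],
    [0,[0,0,0.8],[0,0,0]],
    [0,[0,0,0.8],[0,0,0]],
    [0,[0,0,0.8],[0,0,0]],
  ],
)

```text
time: 13.3
tool_pos: [500.8, 198.0, 95.3]
tcp_rot: [-89.2, 0.6, 77.6]
ft_force: [-0.0, -0.0, -1.9]
finger_gap: 25.0
```

Emit:
arm_command(
  commands=[
    [0,[0,0,0.8],[0,0,0]],
    [0,[0,0,0.5],[0,0,0]],
    [0,[0,0,0.2],[-0.8,-3.5,0]],
    [0,[0,0,0],[-1.1,-5,0]],
    [0,[0,0,0],[-1.1,-5,0]],
  ],
)

```text
time: 13.72
tool_pos: [507.0, 198.0, 154.3]
tcp_rot: [-103.9, 0.2, 77.3]
ft_force: [-0.4, -0.7, -1.5]
finger_gap: 24.7
```

Emit:
arm_command(
  commands=[
    [0,[0,0,0],[-1.1,-5,0]],
    [0,[0,0,0],[-1.1,-5,0]],
    [0,[0,0,0],[-0.9,-4,0]],
    [0,[0,0,0],[0,0,0]],
    [0,[0,0,0],[0,0,0]],
  ],
)

```text
time: 14.13
tool_pos: [504.5, 199.0, 157.2]
tcp_rot: [-119.2, -0.2, 77.4]
ft_force: [0.1, -0.0, -1.6]
finger_gap: 25.1
```

Run:
```python
from h import *
s=sense(); print(s['tool_pos'],s['tcp_rot'],s['time'],s['finger_gap'],s['ft_force'],s['joint_pos'].round(1))
Rt=R.from_euler('xyz',s['tcp_rot'],degrees=True).as_matrix()
print('tool y',Rt[:,1],'tool x',Rt[:,0], 'case centre',s['tool_pos']-20*Rt[:,1])
im=snapshot('wrist'); sc=snapshot('scene'); 
cv2.imwrite('pics/v8.png',np.vstack([im[80:280,160:480].repeat(2,0).repeat(2,1),cv2.resize(sc[170:270,300:460],(640,400),interpolation=cv2.INTER_CUBIC)[:200]]))
```

```text
[504.50795979 199.02802059 157.17876938] [-119.15772939   -0.17952332   77.41413182] 14.1333 25.12546004150364 [ 0.07203396 -0.04111422 -1.64189857] [ 28.8 -20.  122.6 -22.5  56.7 -39.5]
tool y [ 0.47610422 -0.10349502 -0.87327748] tool x [0.21790146 0.97596575 0.00313327] case centre [494.98587536 201.09792094 174.64431892]
```

View pics/v8.png

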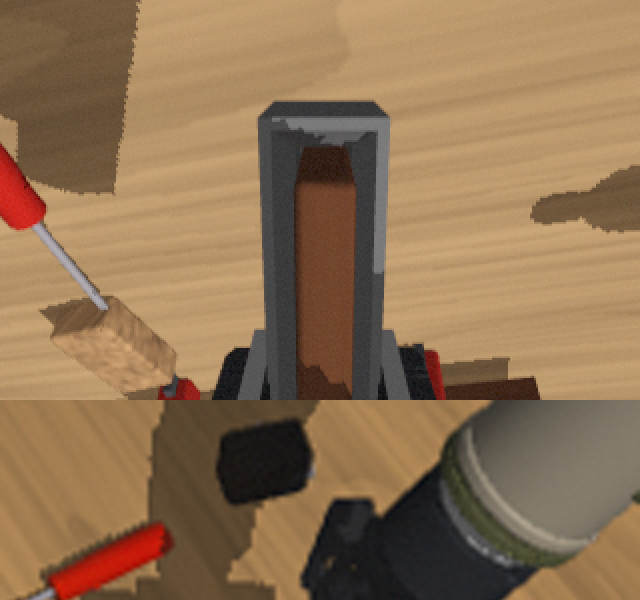

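Emit:
arm_command(
  commands=[
    [0,[0,0,0],[0,0,0]],
    [0,[0,0,0],[0,0,0]],
    [0,[0,0,0],[0,0,0]],
    [0,[0,0,0],[0,0,0]],
  ],
)

```text
time: 14.57
tool_pos: [507.9, 197.8, 159.2]
tcp_rot: [-118.9, -0.2, 77.1]
ft_force: [1.0, 0.3, -3.1]
finger_gap: 24.9
```

Run:
```python
from h import *
s=sense(); print(s['tool_pos'],s['tcp_rot'],s['qd'].round(2),s['finger_gap'])
hand_in()
```

```text
[507.92908799 197.82785336 159.21226158] [-118.94782124   -0.23405902   77.09084015] [-0.8   1.04 -1.15  0.5   0.46 -0.49] 24.862459685563923
the job is handed in; nothing more can be done
```

I took the notched slat from the rack and pushed it home in the case. I then gripped the case by its sides, lifted it, tilted it and handed in while holding it. `hand_in()` gives no verdict, so I only have my own checks to go on.

- **Fit:** I pressed the slat down until the wrist force reached about 53 N upward. The wrist picture after that, with the case still on the bench, agreed with the slat being fully home. Its centre was about 1 mm from the case centre.
- **Final pose:** the tool was tilted about 29° with the notched end, which faces away from the robot, as the higher one. The case centre was about 175 mm above the bench and the broad faces were within 1° of upright. The fingers held the case at a 25 mm gap with 80 N.
- **Movement at the end:** the arm drifted about 4 mm in the last third of a second, and the joint speeds were then about 1 degree/s.
- **Slat in the tilted case:** the last picture suggests it slid 2–3 mm down-slope to the end wall. The case may also have shifted about 2 mm in the grip.

One stated figure disagreed with what I found. The fingertips are about 10 mm behind the reported tool point, not 19 mm ahead of it. My first grasp therefore closed above the slat, and a gentle probe then touched the slat's top and slipped off it. I corrected for this in every later move.

I did not re-check the plain slat or the other objects with the cameras at the end. I saw no contact with any of them.

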